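# Shut the light-curing unit and start it

### The arm

A 7-joint arm with a two-finger parallel gripper is mounted at the origin on the work surface. World frame = base frame: x ahead of the robot, y to its left, z up, the work surface at z = 0. Lengths are in m, angles in rad, forces in N, time in s.
With the tool pointing down it reaches from about 0.35 to 0.9 m from the base axis. Payload 8.1 kg.
Tool frame: the origin (TCP) lies at the very end of the fingers, on their centre line; the grasp point (between the pads) lies 19 mm behind it; z points along the fingers, y is the line along which they close (so a half turn about z gives the same grasp; the last joint's range is limited). The gripper opens to 92 mm and grips with 3 to 60 N. Pads are 19 mm wide; open, the fingers measure 130 mm over their backs; the gripper's body (75 mm by 190 mm) begins 47 mm behind the grasp point.
Start: joints at [-1.233, 0.434, 0.025, 1.573, -0.012, 1.134, -0.075], TCP at [0.267, 0.565, 0.206] pointing down, gripper open.
Joint ranges: [-2.62, 2.62], [-0.44, 2.09], [-1.27, 1.32], [0.08, 2.57], [-1.32, 4.46], [0.12, 2], [-2.74, 2.74]. Speed limits (rad/s): [2.22, 2.22, 3.01, 3.01, 3.14, 3.14, 3.14].

### API

Orientations are given as a rotation vector (axis times angle).
In Python, from cell import observe, get_image, sign_off, find_in, trace, place_of gives the robot as it stands. The module is installed in compiled form; this text tells all that it offers.
- The arm moves only by the shell command python3 -m handwheel 'ROWS' [OPENING] [FORCE]. ROWS is JSON, a list of rows, each a list of 6 numbers: the shift along the tool's x, y, z each as a share of 0.02 m, from -1 to 1, then the turn, a rotation vector about the tool's x, y, z each as a share of 4 degrees, from -1 to 1. A call has 1 to 8 rows; each row shifts and turns the commanded pose from where the row before left it, along the tool's axes as they then stand; what a row does not reach is not made up. A row lasts 1/12 s, in which the tool goes at most 41.7 mm and 7.16 degrees, less where a joint would pass 70% of its speed; a pose out of reach is approached as far as the arm can. A call with a number of a shift or a turn outside -1 to 1 is refused whole. A call with a gripper value outside its range is refused whole. OPENING is the opening, from 0 (shut) to 1 (fully open), set as the call begins (- or left out, the last holds). The fingers move at their own pace and stop on an object; FORCE is the grip in N (left out, the last holds). Time passes only in rows, so rows that do not move let the fingers close. It gives the time, the measured TCP pose, the force, the opening and the grip force at its end, in the units of the state.
- observe(): the state, without advancing time (a new reading comes with each control period).
- get_image(name): name is "scene" or "top"; returns a dict with "image" (384x512x3 uint8, red, green, blue), "fx", "fy", "cx", "cy" (pixels), "position" and "orientation" of the camera in the world. Camera axes: x right, y down, z forward; pixel columns grow to the right and rows downward; lengths in m; the calibration is good to about 2 mm. A picture is of the moment at which its call begins. There is no depth.
- sign_off(): hands the job in; it is judged then, once.
Trained networks look in the newest picture that a camera, given by its name, has taken for a name from the list of things; names that differ only in an ending like _2 or _b are one class to them, and where a whole thing is asked for, a point or a joint stands for the part that bears it (a point fixed in the world has none). Each returns a list of dicts, best first, with "score" (0 to 1); they miss things now and then, are a little off and sometimes report something else, mostly with a low value. They report only what shows in the picture. A call takes as long as a camera call. They do not tell look-alikes from the thing itself.
- find_in(label, camera): "rect" ([centre column, centre row, width, height] as shares, 0 to 1, of the picture: columns of its width, rows of its height, round what is visible of it).
- trace(label, camera): "region" (384x512 bool, what is visible of it) and "rect" ([centre column, centre row, width, height] as shares, 0 to 1, of the picture: columns of its width, rows of its height, round what is visible of it).
- place_of(label, camera): "point" ([column, row] as shares, 0 to 1, of the picture: columns of its width, rows of its height: a listed point, or the origin of a listed thing).
The state is a dict: "clock": time; "joints": joint angles; "dq": joint speeds; "joint_efforts": joint torques, N m; "position": TCP position; "ee_rot": TCP orientation; "force": force on the tool from outside, world axes, zero at the start; "ft_torque": the same for the moment, N m; "width": opening from 0.0 (shut) to 1.0 (fully open); "gripper_force": force on a finger pad.
Only numpy, scipy, OpenCV 4.12 (cv2) and the standard library are available. Lean on these libraries where they do the work, as an engineer would, in place of code of your own. Each camera call takes 0.05 s, during which the arm holds its last target. There are 200 camera calls.

### The job

Start a cure on the white light-curing unit: press its hinged cover down until the catch clicks and holds it shut by itself, and let go of it. Then turn the spring-return starter (the rotary control with the long arm, next to a plain round dial) clockwise as seen from above until you feel its end stop, hold it there for about a second without forcing it, and release it so that it springs back to rest. Leave the round dial alone, and do not knock over or shift the little pot on the deck or the dental cast.

Things in the scene. Friction and masses are not known exactly. Their poses are not given: they have to be found in the camera images.
- unit: White light-curing unit, fixed to the bench, 285 (x) by 280 mm (y). Origin at bench height, under the line where the low front control deck (x -140 to 0 mm, top 60 mm high, with both rotary controls) meets the rear chamber (x 0 to 145 mm, rim 85 mm high). x points from deck to chamber, z up.
- cover (a joint): Angle of the chamber's grey cover about its rear hinge, rad: 0 = shut and latched, positive = open. Plate 145 mm from hinge to front edge, 280 mm wide. It stays part open where left; if pressed down without the catch engaging, it springs up to about 0.2 rad. The catch, mid front edge, resists over the last 10 mm and needs about 8 to 15 N there.
- cover_edge (a point): Middle of the upper front edge of the cover; it moves with the cover. x axis points from the front edge to the hinge along the plate, z is the plate's upward normal.
- cover_hinge (a point): Middle of the cover's hinge line (along y of the unit), on the chamber's rear rim, 85 mm above the bench and 14 mm below the cover's upper face.
- starter: Base of the spring-return starter: a flat metal disc, 52 mm across and 4 mm thick, on the deck. Origin on the turning axis at deck height (60 mm above the bench). Its x axis points along the starter's arm when the arm is at rest.
- start_lever: Starter's turning part, black plastic: hub 32 mm across with one straight arm, 64 mm from axis to end, 12 mm thick, 8 to 30 mm above the deck. Origin on the axis at deck height; x points along the arm. Turns clockwise from above (about -z) against a spring (1 to 5 N at the arm). The hidden end stop differs from unit to unit: 0.95 to 1.5 rad from rest, found by feel.
- lever_end (a point): Top of the outer end of the starter's arm, 64 mm from the axis, 30 mm above the deck.
- stop_case: The starter's fixed stop mechanism, hidden under the deck; origin on the turning axis at deck height. It does not show where the stop lies.
- dial: Base disc (52 mm) of the plain round power dial on the deck; origin on its axis at deck height. The dial is black plastic, 38 mm across, 31 mm high, without an arm. Not to be turned.
- dial_mark (a point): Point on the rim of the round dial's top, 18 mm from its axis; turns with the dial.
- pot: Small white pot with cap, 28 mm across, 34 mm tall, standing loose on the deck between the two controls, close to the chamber. Origin at the centre of its underside.
- cast: Loose plaster dental cast with teeth, about 50 x 64 x 27 mm, on the bench beside the unit. Origin at the centre of its underside.
Mind the look-alikes: they are no part of the job. Of the things like the pot, leave any that is purple; of the rest the smaller one is meant.

How it is judged:
By the outcome, as a careful person would: the job done as asked, in the order asked, and still so for the second after the job is handed in, with the robot touching nothing.
It also fails if it takes over 64 s, if anything falls off the work surface, if the arm or the gripper's body presses on something with over 40 N, if the wrist force passes 120 N, or if a joint passes its speed limit or range.

## Working session

There is one attempt and no reset: what is moved stays moved. The work goes in short steps, Python scripts to look and compute and a shell command to move; the robot and the scene stay as the last step left them, time stands still between calls to the robot, and variables do not carry over. Pictures are saved under pics/ and viewed, at most 10 in all, crops included, and the job is handed in when it is done.

```bash
mkdir -p pics
cat > h.py <<'E'
from cell import *
import numpy as np, cv2
from scipy.spatial.transform import Rotation as R
def rot(o):
    o=np.array(o,float)
    if o.shape==(3,3): return o
    return R.from_rotvec(o).as_matrix() if o.size==3 else R.from_quat(o).as_matrix()
def ray(c,p,share=True):
    u,v=(p[0]*512,p[1]*384) if share else p
    d=rot(c["orientation"])@np.array([(u-c["cx"])/c["fx"],(v-c["cy"])/c["fy"],1]); return np.array(c["position"]),d/np.linalg.norm(d)
def onz(c,p,z,share=True):
    o,d=ray(c,p,share); return o+d*(z-o[2])/d[2]
def tri(rs):
    A=sum(np.eye(3)-np.outer(d,d) for o,d in rs); b=sum((np.eye(3)-np.outer(d,d))@o for o,d in rs); return np.linalg.solve(A,b)
def proj(c,X):
    q=rot(c["orientation"]).T@(np.array(X)-c["position"]); return q[0]/q[2]*c["fx"]+c["cx"],q[1]/q[2]*c["fy"]+c["cy"]
E
python3 - <<'E'
from h import *
np.set_printoptions(precision=3,suppress=True)
C={n:get_image(n) for n in("scene","top")}
for n,c in C.items():
    print(n,c["position"],c["orientation"],c["fx"]); cv2.imwrite(f"pics/{n}0.png",c["image"][:,:,::-1])
for l in "unit cover_edge cover_hinge starter start_lever lever_end dial dial_mark pot cast".split():
    for n in C:
        print(l,n,[(np.round(np.array(r["point"])*[512,384],1).tolist(),round(r["score"],2)) for r in place_of(l,n)[:4]])
s=observe(); print(s)
E
```

```text
scene [ 1.012 -0.177  0.724] [-2.098 -1.455  0.484] 360.0125976495413
top [ 0.451 -0.004  0.816] [-2.156  2.146 -0.151] 361.807061747163
unit scene []
unit top [([240.6, 188.6], 0.93)]
cover_edge scene [([268.6, 180.9], 0.68)]
cover_edge top [([243.3, 147.4], 0.93)]
cover_hinge scene [([270.2, 251.6], 0.89)]
cover_hinge top [([256.7, 114.8], 0.66)]
starter scene [([225.3, 179.8], 0.79)]
starter top [([265.8, 227.9], 0.91)]
start_lever scene [([226.2, 180.9], 0.83)]
start_lever top [([265.8, 231.8], 0.59)]
lever_end scene [([199.8, 162.5], 0.81), ([225.9, 183.2], 0.34)]
lever_end top [([288.6, 252.7], 0.82)]
dial scene [([284.6, 174.9], 0.51)]
dial top [([197.6, 215.7], 0.63), ([290.6, 252.0], 0.39)]
dial_mark scene [([293.3, 164.1], 0.56)]
dial_mark top [([187.9, 209.6], 0.63)]
pot scene [([306.6, 146.8], 0.7), ([240.3, 153.8], 0.57)]
pot top [([143.9, 268.0], 0.8), ([233.1, 287.2], 0.61), ([241.0, 203.0], 0.52)]
cast scene [([268.7, 177.2], 0.75), ([168.7, 205.2], 0.69)]
cast top [([330.4, 240.4], 0.7)]
{'clock': 1.1, 'joints': array([-1.233,  0.435,  0.025,  1.573, -0.012,  1.134, -0.075]), 'dq': array([-0.   ,  0.001, -0.   ,  0.001, -0.001,  0.001,  0.001]), 'joint_efforts': array([ -0.001, -66.768,   0.984, -31.48 ,  -0.061,   0.033,   0.   ]), 'position': array([0.267, 0.565, 0.206]), 'ee_rot': array([0.687, 3.066, 0.   ]), 'force': array([ 0.319, -0.15 ,  0.515]), 'ft_torque': array([ 0.041,  0.013, -0.005]), 'gripper_force': 0.0, 'width': 1.0001958666121546}
```

View pics/scene0.png

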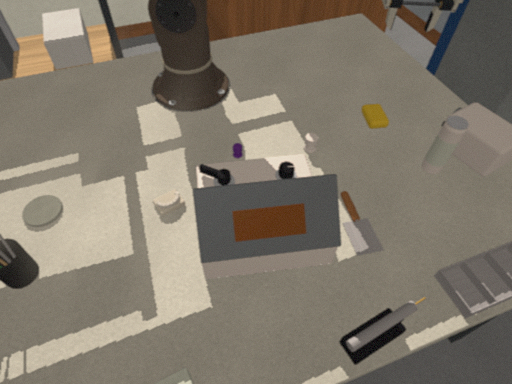

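View pics/top0.png

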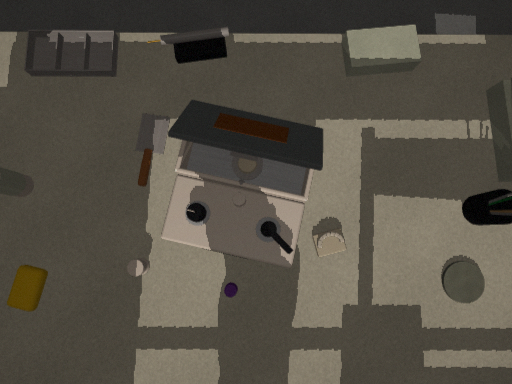

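The top picture shows the unit in the middle: the cover is open (front edge around row 147), with the dial at (197,213), the starter hub at (268,229) and its arm end at (290,251). The pot is at (240,201), the cast at (330,242), and the purple pot and a larger white one stand off the deck. Next I compute poses.

Run:
```python
from h import *
np.set_printoptions(precision=3,suppress=True)
C={n:get_image(n) for n in("scene","top")}
def P(l,n,i=0): return place_of(l,n)[i]["point"]
for l in "cover_edge starter lever_end dial".split():
    try: print(l,tri([ray(C[n],P(l,n)) for n in C]))
    except Exception as e: print(l,e)
t=C["top"]
st=onz(t,P("starter","top"),.06);le=onz(t,P("lever_end","top"),.09);di=onz(t,(197,213),.06,False)
print("z: starter",st,"end",le,"dial",di,"pot",onz(t,(240,201),.09,False),"cast",onz(t,(331,242),.02,False))
# deck corners and unit pose
fl=onz(t,(163,241),.06,False);fr=onz(t,(293,264),.06,False)
rl=onz(t,(178,142),.085,False)
print("deck front L/R",fl,fr,np.linalg.norm(fl-fr)); v=fr-fl
print("yaw",np.arctan2(v[0],-v[1]))
yv=(fl-fr)/np.linalg.norm(fl-fr); xv=np.array([yv[1],-yv[0],0]); 
o=(fl+fr)/2+.14*xv; o[2]=0; print("origin from deck",o,"xaxis",xv,"origin place",onz(t,P("unit","top"),0.0))
b=None
for a in np.arange(.3,1.8,.1):
    # edge top: from hinge (x=.145,z=.085)
    h=o+.145*xv+[0,0,.085]
    dirn=-xv*np.cos(a)+np.array([0,0,np.sin(a)]); nrm=xv*np.sin(a)+np.array([0,0,np.cos(a)])
    e=h+.145*dirn+.014*nrm
    print(round(a,1),e,"top",np.round(proj(t,e)),"scene",np.round(proj(C["scene"],e)),[np.round(proj(t,e+s*.14*yv)) for s in(1,-1)])
```

```text
cover_edge [0.613 0.014 0.199]
starter [ 0.474 -0.035  0.062]
lever_end [ 0.431 -0.077  0.102]
dial [0.504 0.109 0.056]
z: starter [ 0.474 -0.038  0.06 ] end [ 0.431 -0.078  0.09 ] dial [0.507 0.11  0.06 ] pot [0.529 0.02  0.09 ] cast [ 0.448 -0.177  0.02 ]
deck front L/R [0.448 0.179 0.06 ] [ 0.403 -0.089  0.06 ] 0.27214511200159436
yaw -0.1681776884818843
origin from deck [0.564 0.021 0.   ] xaxis [ 0.986 -0.167  0.   ] origin place [0.565 0.024 0.   ]
0.3 [0.574 0.02  0.141] top [239. 174.] scene [262. 183.] [array([167., 162.]), array([312., 187.])]
0.4 [0.58  0.019 0.154] top [240. 170.] scene [263. 182.] [array([166., 157.]), array([314., 183.])]
0.5 [0.588 0.017 0.167] top [240. 165.] scene [264. 180.] [array([165., 152.]), array([316., 178.])]
0.6 [0.596 0.016 0.178] top [241. 158.] scene [265. 180.] [array([165., 145.]), array([318., 172.])]
0.7 [0.606 0.014 0.189] top [242. 152.] scene [266. 180.] [array([164., 139.]), array([320., 165.])]
0.8 [0.617 0.012 0.199] top [243. 144.] scene [268. 181.] [array([164., 131.]), array([322., 158.])]
0.9 [0.629 0.01  0.207] top [244. 1
[... 185 characters left out ...]
.221] top [246. 120.] scene [273. 190.] [array([166., 106.]), array([327., 134.])]
1.2 [0.668 0.004 0.225] top [248. 111.] scene [275. 194.] [array([167.,  98.]), array([329., 125.])]
1.3 [0.682 0.001 0.228] top [249. 103.] scene [277. 199.] [array([168.,  89.]), array([331., 116.])]
1.4 [ 0.696 -0.001  0.23 ] top [251.  94.] scene [279. 205.] [array([170.,  81.]), array([332., 108.])]
1.5 [ 0.71  -0.003  0.231] top [252.  86.] scene [281. 212.] [array([171.,  73.]), array([333., 100.])]
1.6 [ 0.725 -0.006  0.23 ] top [253.  78.] scene [283. 220.] [array([173.,  65.]), array([335.,  92.])]
1.7 [ 0.739 -0.008  0.227] top [255.  71.] scene [285. 228.] [array([175.,  58.]), array([335.,  85.])]
```

```bash
cat > u.py <<'E'
from h import *
s=observe(); O=np.array([.564,.021,0]); x=np.array([.986,-.167,0]); y=np.array([.167,.986,0])
p=s["position"]-O; Rm=rot(s["ee_rot"])
print("t",round(s["clock"],2),"unit mm",np.round([p@x*1e3,p@y*1e3,p[2]*1e3],1),"toolx yaw",np.round(np.degrees(np.arctan2(Rm[1,0],Rm[0,0])),1),"zdir",np.round(Rm[:,2],3),"F",np.round(s["force"],1),"w",round(s["width"],2))
E
python3 -m handwheel '[[0,0,-1,0,0,-1],[0,0,-1,0,0,-1],[0,0,-1,0,0,-1],[0,0,-0.5,0,0,-0.9]]' 0 20
python3 -m handwheel '[[0,-1,0,0,0,0],[0,-1,0,0,0,0],[0,-1,0,0,0,0],[0,-1,0,0,0,0],[0,-1,0,0,0,0],[0,-1,0,0,0,0],[0,-1,0,0,0,0],[0,-1,0,0,0,0]]'
python3 u.py
```

```text
clock: 2.08
position: [0.267, 0.566, 0.2787]
ee_rot: [0.259, 3.13, 0.005]
force: [-0.1, 0.8, 1.2]
width: 0.762
gripper_force: 0.0
clock: 2.75
position: [0.2397, 0.4065, 0.2761]
ee_rot: [0.265, 3.13, 0.0]
force: [-1.2, 0.3, -0.1]
width: 0.177
gripper_force: 0.0
t 2.75 unit mm [-384.2  325.9  276.1] toolx yaw 170.3 zdir [ 0.  0. -1.] F [-1.2  0.3 -0.1] w 0.18
```

```bash
python3 -m handwheel '[[-1,-0.74,0,0,0,0],[-1,-0.74,0,0,0,0],[-1,-0.74,0,0,0,0],[-1,-0.74,0,0,0,0],[-1,-0.74,0,0,0,0],[-1,-0.74,0,0,0,0],[-1,-0.74,0,0,0,0],[-1,-0.74,0,0,0,0]]' >/dev/null
python3 -m handwheel '[[-1,-0.74,0,0,0,0],[-1,-0.74,0,0,0,0],[-1,-0.74,0,0,0,0],[-1,-0.74,0,0,0,0],[-1,-0.74,0,0,0,0],[-1,-0.74,0,0,0,0],[-1,-0.74,0,0,0,0],[-1,-0.74,0,0,0,0]]' >/dev/null
python3 -m handwheel '[[-1,-0.74,0,0,0,0],[-1,-0.74,0,0,0,0],[-1,-0.74,0,0,0,0],[-1,-0.74,0,0,0,0],[-1,-0.74,0,0,0,0],[-1,-0.74,0,0,0,0],[-1,0,0,0,0,0],[0,0,0,0,0,0]]'
python3 u.py
```

```text
clock: 4.75
position: [0.6411, 0.0071, 0.2754]
ee_rot: [0.269, 3.129, -0.002]
force: [-1.2, 0.8, 0.6]
width: 0.007
gripper_force: 0.0
t 4.75 unit mm [ 78.3  -0.8 275.4] toolx yaw 170.2 zdir [ 0.001 -0.001 -1.   ] F [-1.2  0.8  0.6] w 0.01
```

```bash
python3 -m handwheel '[[0,0,1,0,0,0],[0,0,1,0,0,0],[0,0,1,0,0,0],[0,0,1,0,0,0],[0,0,0.5,0,0,0]]' >/dev/null; python3 u.py
python3 -m handwheel '[[0.25,0,0.25,0,0,0],[0.25,0,0.25,0,0,0],[0.25,0,0.25,0,0,0],[0.25,0,0.3,0,0,0],[0.25,0,0.35,0,0,0],[0.25,0,0.35,0,0,0]]' >/dev/null; python3 u.py
```

```text
t 5.17 unit mm [ 73.9   1.4 183.6] toolx yaw 170.4 zdir [-0.003  0.    -1.   ] F [-1.3  0.5 -0.3] w 0.0
t 5.67 unit mm [ 45.4   1.2 151.2] toolx yaw 170.3 zdir [ 0.001  0.    -1.   ] F [1.1 0.5 1.8] w 0.01
```

```bash
python3 -m handwheel '[[0.1,0,0.4,0,0,0],[0.1,0,0.4,0,0,0],[0.1,0,0.4,0,0,0],[0.1,0,0.4,0,0,0],[0.05,0,0.3,0,0,0]]' >/dev/null; python3 u.py
python3 - <<'E'
from h import *
for n in("scene","top"):
    c=get_image(n); cv2.imwrite(f"pics/{n}1.png",c["image"][80:300,100:380,::-1])
a=[cv2.imread(f"pics/{n}1.png") for n in("scene","top")]; cv2.imwrite("pics/m1.png",np.hstack([cv2.resize(i,(400,314)) for i in a]))
E
```

```text
t 6.08 unit mm [ 36.    0.9 111.9] toolx yaw 170.3 zdir [-0.001 -0.    -1.   ] F [-0.7  0.9  2.3] w 0.0
```

View pics/m1.png

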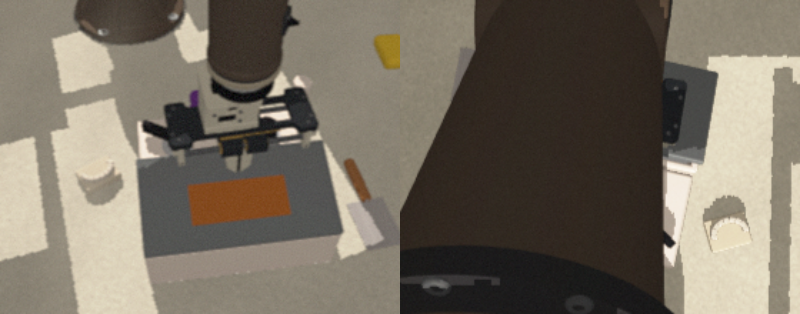

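The scene view shows the closed fingers at the middle of the cover's front edge (about 238,150 in the left half), with the cover almost shut. Now I press slowly.

```bash
for i in 1; do python3 -m handwheel '[[0,0,0.12,0,0,0],[0,0,0.12,0,0,0],[0,0,0.12,0,0,0]]' >/dev/null; python3 u.py
python3 -m handwheel '[[0,0,0.1,0,0,0],[0,0,0.1,0,0,0]]' >/dev/null; python3 u.py; done
```

```text
t 6.43 unit mm [ 36.8   1.  106. ] toolx yaw 170.3 zdir [ 0.  0. -1.] F [-2.  -0.1  3.3] w 0.0
t 6.6 unit mm [ 36.6   1.  101.8] toolx yaw 170.3 zdir [ 0.  0. -1.] F [-1.9  0.5  3.7] w 0.01
```

```bash
python3 -m handwheel '[[0,0,0.1,0,0,0],[0,0,0.1,0,0,0]]' >/dev/null; python3 u.py
python3 -m handwheel '[[0,0,0.08,0,0,0],[0,0,0.08,0,0,0]]' >/dev/null; python3 u.py
```

```text
t 6.77 unit mm [36.5  1.  97.7] toolx yaw 170.3 zdir [-0.  0. -1.] F [-2.9 -0.6  4.1] w 0.01
t 6.93 unit mm [36.5  1.1 94.5] toolx yaw 170.3 zdir [-0.  0. -1.] F [-2.1  0.7  4.7] w 0.0
```

Run:
```python
from h import *
c=get_image("scene"); i=c["image"][120:270,170:370,::-1]; cv2.imwrite("pics/s2.png",cv2.resize(i,(800,600),interpolation=cv2.INTER_CUBIC))
O=np.array([.564,.021,0]); x=np.array([.986,-.167,0]); y=np.array([.167,.986,0])
f=lambda a,b,z:np.round((np.array(proj(c,O+a*x+b*y+[0,0,z]))-[170,120])*4)
print("shut corners",[f(a,b,.099) for a in(0,.145) for b in(.14,-.14)],"TCP",f(.0365,.001,.0945), "place",[(np.array(place_of(l,"scene")[0]["point"])*[512,384]-[170,120])*4 for l in("cover_edge",)])
```

```text
shut corners [array([604., 252.]), array([106., 326.]), array([693., 471.]), array([138., 565.])] TCP [376. 345.] place [array([362.432 , 265.2672])]
```

View pics/s2.png

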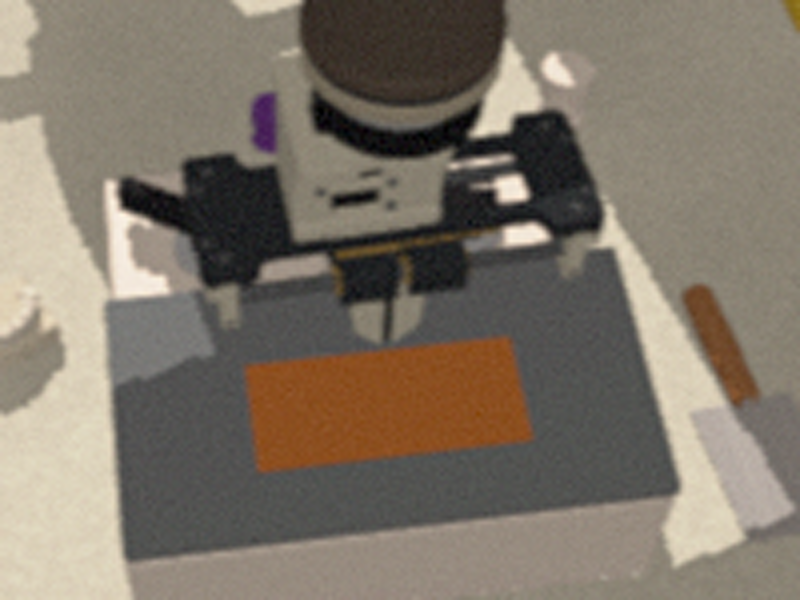

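```bash
for k in 1; do
python3 -m handwheel '[[0,0,0.08,0,0,0],[0,0,0.08,0,0,0]]' >/dev/null; python3 u.py
python3 -m handwheel '[[0,0,0.08,0,0,0],[0,0,0.08,0,0,0]]' >/dev/null; python3 u.py; done
```

```text
t 7.2 unit mm [36.6  1.  91.4] toolx yaw 170.3 zdir [ 0.  0. -1.] F [-1.8 -0.2  4. ] w 0.0
t 7.37 unit mm [36.2  1.1 88.3] toolx yaw 170.3 zdir [-0.001  0.    -1.   ] F [-5.6  1.3 10.3] w 0.0
```

```bash
python3 -m handwheel '[[0,0,0.06,0,0,0],[0,0,0.06,0,0,0]]' >/dev/null; python3 u.py
python3 -m handwheel '[[0,0,0.06,0,0,0],[0,0,0.06,0,0,0]]' >/dev/null; python3 u.py
```

```text
t 7.53 unit mm [35.7  1.1 85.8] toolx yaw 170.3 zdir [-0.002  0.    -1.   ] F [-5.7  0.6  7.8] w 0.01
t 7.7 unit mm [35.9  1.1 83.3] toolx yaw 170.3 zdir [-0.001  0.    -1.   ] F [-2.   0.5  4.9] w 0.0
```

```bash
python3 -m handwheel '[[0,0,0.06,0,0,0],[0,0,0.06,0,0,0]]' >/dev/null; python3 u.py
python3 - <<'E'
from h import *
c=get_image("scene"); i=c["image"][120:270,170:370,::-1]; cv2.imwrite("pics/s3.png",cv2.resize(i,(800,600),interpolation=cv2.INTER_CUBIC))
E
```

```text
t 7.87 unit mm [36.5  1.  80.8] toolx yaw 170.3 zdir [ 0. -0. -1.] F [-0.2  0.7  1.9] w 0.0
```

View pics/s3.png

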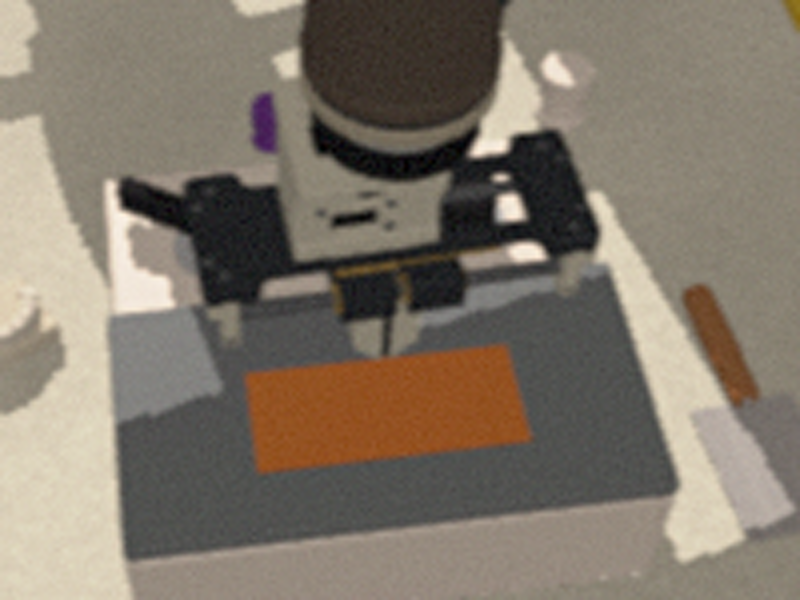

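```bash
python3 -m handwheel '[[0,0,0.05,0,0,0],[0,0,0.05,0,0,0]]' >/dev/null; python3 u.py
python3 - <<'E'
from h import *
s=observe();c=get_image("scene")
for dz in(0,.01,.02): print(dz,[np.round((np.array(proj(c,s["position"]+[0,0,dz]))-[170,120])*4)])
for l in("cover_edge","cover_hinge","lever_end","starter"): print(l,[(np.round((np.array(p["point"])*[512,384]-[170,120])*4),p["score"]) for p in place_of(l,"scene")[:2]])
E
```

```text
t 8.08 unit mm [36.9  0.9 78.9] toolx yaw 170.3 zdir [ 0.001 -0.    -1.   ] F [-0.9 -0.3  0.5] w 0.01
0 [array([375., 363.])]
0.01 [array([376., 352.])]
0.02 [array([377., 341.])]
cover_edge [(array([373., 275.]), 0.96), (array([446., 216.]), 0.7)]
cover_hinge [(array([418., 527.]), 0.64)]
lever_end [(array([122., 183.]), 0.42)]
starter [(array([224., 253.]), 0.68)]
```

```bash
python3 -m handwheel '[[0,0,-0.3,0,0,0],[0,0,-0.6,0,0,0],[0,0,-1,0,0,0],[0,0,-1,0,0,0],[0,0,-1,0,0,0],[0,0,-1,0,0,0],[0,0,0,0,0,0]]' >/dev/null; python3 u.py
python3 - <<'E'
from h import *
c=get_image("scene"); i=c["image"][120:270,170:370,::-1]; cv2.imwrite("pics/s4.png",cv2.resize(i,(800,600),interpolation=cv2.INTER_CUBIC))
cv2.imwrite("pics/scene4.png",c["image"][:,:,::-1])
for l in("cover_edge","cover_hinge"): print(l,[(np.round((np.array(p["point"])*[512,384]-[170,120])*4),p["score"]) for p in place_of(l,"scene")[:2]])
E
```

```text
t 8.92 unit mm [ 39.1   1.2 182.4] toolx yaw 170.3 zdir [ 0.007  0.001 -1.   ] F [1.1 0.3 0.2] w 0.01
cover_edge [(array([365., 278.]), 0.6), (array([361., 389.]), 0.26)]
cover_hinge [(array([405., 530.]), 0.88)]
```

View pics/s4.png

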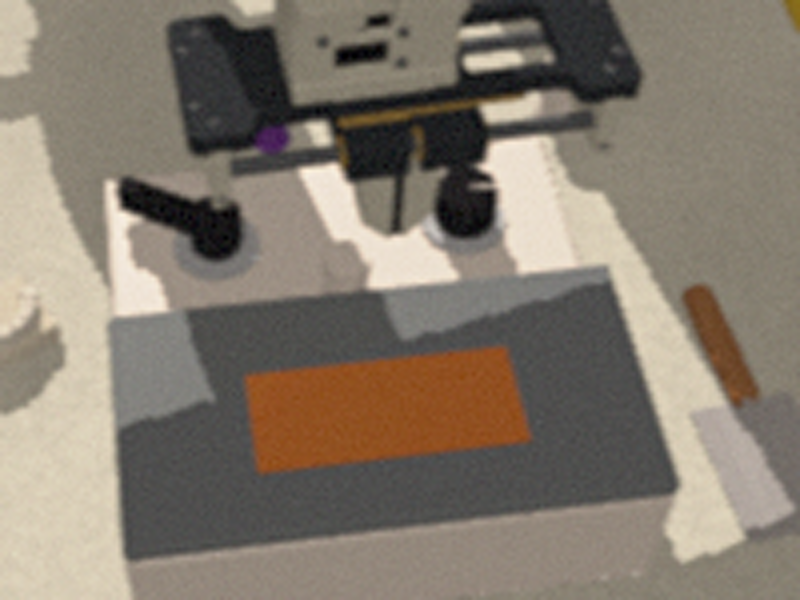

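Run:
```python
from h import *
np.set_printoptions(precision=4,suppress=True)
c=get_image("scene"); s=observe()
print("tcp proj",(np.array(proj(c,s["position"]))-[170,120])*4)
pix={"FL":(607,267),"FR":(110,319),"HL":(678,492),"HR":(129,559)}
for zf,zh in((.099,.099),(.13,.099),(.08,.08)):
    q={k:onz(c,(v[0]/4+170,v[1]/4+120),zf if k[0]=="F" else zh,False) for k,v in pix.items()}
    print(zf,{k:v for k,v in q.items()},"widthF",np.linalg.norm(q["FL"]-q["FR"]),"H",np.linalg.norm(q["HL"]-q["HR"]),"depth",np.linalg.norm(q["FL"]-q["HL"]),np.linalg.norm(q["FR"]-q["HR"]))
    v=q["FL"]-q["FR"]; print("mid edge",(q["FL"]+q["FR"])/2,"yaw",np.degrees(np.arctan2(-v[0],v[1])))
t=cv2.imread("pics/top0.png")
T=get_image("top")
pt={"deckFL":(163,241,.06),"deckFR":(293,264,.06)}
for k,(u,v,z) in pt.items(): print(k,onz(T,(u,v),z,False))
cv2.imwrite("pics/tz.png",cv2.resize(t[90:280,130:350],(800,690),interpolation=cv2.INTER_CUBIC)[:600])
```

```text
tcp proj [382.7193 247.1285]
0.099 {'FL': array([0.5978, 0.1557, 0.099 ]), 'FR': array([ 0.5368, -0.114 ,  0.099 ]), 'HL': array([0.7386, 0.1218, 0.099 ]), 'HR': array([ 0.6791, -0.1442,  0.099 ])} widthF 0.2765186432096868 H 0.27252839092322484 depth 0.1448419476640526 0.1453848126137261
mid edge [0.5673 0.0208 0.099 ] yaw -12.735941247864066
0.13 {'FL': array([0.6184, 0.1392, 0.13  ]), 'FR': array([ 0.5604, -0.1172,  0.13  ]), 'HL': array([0.7386, 0.1218, 0.099 ]), 'HR': array([ 0.6791, -0.1442,  0.099 ])} widthF 0.26279423142820846 H 0.27252839092322484 depth 0.12539969437628803 0.1255647319539963
mid edge [0.5894 0.011  0.13  ] yaw -12.735941247864071
0.08 {'FL': array([0.5852, 0.1658, 0.08  ]), 'FR': array([ 0.5224, -0.1121,  0.08  ]), 'HL': array([0.7303, 0.1309, 0.08  ]), 'HR': array([ 0.6689, -0.1432,  0.08  ])} widthF 0.2849303794628509 H 0.28081874313722366 depth 0.14924806020678155 0.1498074391850383
mid edge [0.5538 0.0269 0.08  ] yaw -12.735941247864083
deckFL [0.4484 0.179  0.06  ]
deckFR [ 0.4029 -0.0893  0.06  ]
```

View pics/tz.png

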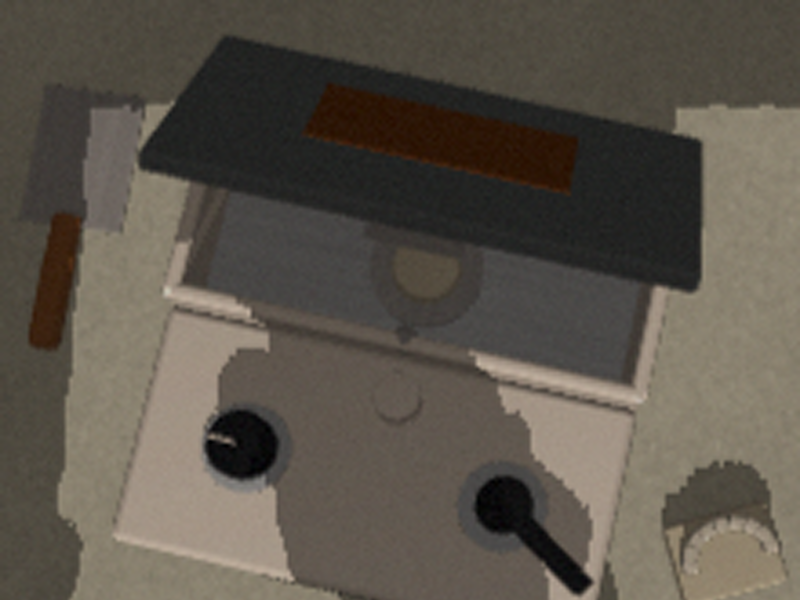

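Back-projected at 99 mm, the cover's visible depth is 145 mm and its corners hold still with the gripper away, so it is shut and latched. The contact height and the visible fingertip both suggest the real tip sits about 18 mm above the reported TCP. Next is the starter.

```bash
cat > w.py <<'E'
import sys; from h import *
s=observe(); Rm=rot(s["ee_rot"])
print("t",round(s["clock"],2),"pos mm",np.round(s["position"]*1e3,1),"F",np.round(s["force"],1),"Tz",np.round(s["ft_torque"],2))
if len(sys.argv)>1:
    for a in sys.argv[1:]:
        t=np.array(eval(a)); print(a,"tool rows(20mm)",np.round(Rm.T@(t-s["position"])/.02,2))
E
python3 w.py "[.462,-.105,.18]"
python3 - <<'E'
from h import *
t=get_image("top"); c=get_image("scene")
print("hub",onz(t,(268.3,228.5),.09,False),"end",onz(t,(290,250.5),.09,False))
print("scene hub",onz(c,(170+215/4,120+228/4),.09,False),"end",onz(c,(170+128/4,120+192/4),.08,False))
E
```

```text
t 9.17 pos mm [599.7  15.9 176.6] F [-0.5 -0.1 -0.2] Tz [0.03 0.02 0.01]
[.462,-.105,.18] tool rows(20mm) [ 5.77 -7.12 -0.16]
hub [ 0.47415575 -0.03734487  0.09      ] end [ 0.43100601 -0.08024477  0.09      ]
scene hub [ 0.48756296 -0.03876331  0.09      ] end [ 0.43449437 -0.07653844  0.08      ]
```

```bash
python3 -m handwheel '[[0.72,-0.89,0,0,0,0],[0.72,-0.89,0,0,0,0],[0.72,-0.89,0,0,0,0],[0.72,-0.89,0,0,0,0],[0.72,-0.89,0,0,0,0],[0.72,-0.89,0,0,0,0],[0.72,-0.89,0,0,0,0],[0.72,-0.89,0,0,0,0]]' >/dev/null
python3 -m handwheel '[[0,0,0,0,0,0],[0,0,1,0,0,0],[0,0,1,0,0,0],[0,0,1,0,0,0],[0,0,0.8,0,0,0],[0,0,0,0,0,0]]' >/dev/null; python3 w.py "[.462,-.105,.062]"
python3 - <<'E'
from h import *
c=get_image("scene"); i=c["image"][130:230,150:283,::-1]; cv2.imwrite("pics/s5.png",cv2.resize(i,(798,600),interpolation=cv2.INTER_CUBIC))
print((np.array(proj(c,observe()["position"]))-[150,130])*6)
E
```

```text
t 10.43 pos mm [ 460.8 -104.5   98.2] F [-0.7  0.5  0.2] Tz [0.03 0.03 0.03]
[.462,-.105,.062] tool rows(20mm) [-0.07 -0.01  1.81]
[254.94655618 262.41846762]
```

View pics/s5.png

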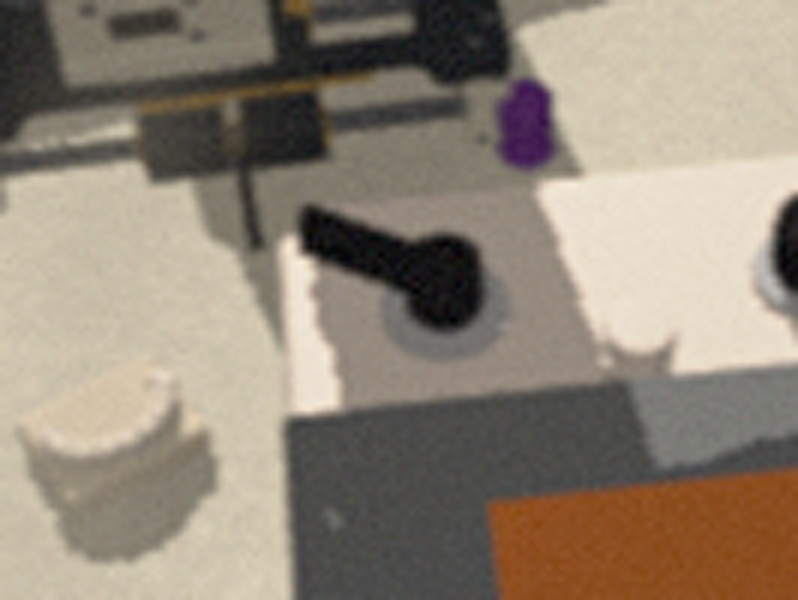

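The picture shows the fingertips at about (258,248), to the side of the resting arm (tip at 310,215) and clear of the cast and of the pot on the deck. I descend and make contact.

```bash
python3 -m handwheel '[[0,0,0.9,0,0,0],[0,0,0.9,0,0,0],[0,0,0,0,0,0]]' >/dev/null; python3 w.py "[.4515,-.0944,.06]" "[.436,-.0815,.06]" "[.424,-.062,.06]" "[.423,-.027,.06]"
```

```text
t 10.73 pos mm [ 461.9 -104.7   63.8] F [-0.4 -0.4 -0.4] Tz [ 0.03  0.04 -0.02]
[.4515,-.0944,.06] tool rows(20mm) [0.6  0.42 0.19]
[.436,-.0815,.06] tool rows(20mm) [1.47 0.93 0.19]
[.424,-.062,.06] tool rows(20mm) [2.23 1.79 0.19]
[.423,-.027,.06] tool rows(20mm) [2.57 3.51 0.19]
```

```bash
python3 -m handwheel '[[0.2,0.14,0.05,0,0,0],[0.2,0.14,0.05,0,0,0],[0.2,0.14,0,0,0,0]]' >/dev/null; python3 w.py
python3 -m handwheel '[[0.2,0.12,0,0,0,0],[0.2,0.12,0,0,0,0],[0.2,0.12,0,0,0,0],[0.27,0.15,0,0,0,0]]' >/dev/null; python3 w.py
python3 -m handwheel '[[0.15,0.17,0,0,0,0],[0.15,0.17,0,0,0,0],[0.15,0.17,0,0,0,0]]' >/dev/null; python3 w.py
python3 - <<'E'
from h import *
for n in("scene","top"):
    print(n,[(np.round(np.array(p["point"])*[512,384],1),round(p["score"],2)) for p in (get_image(n),place_of("lever_end",n))[1][:2]])
E
```

```text
t 10.98 pos mm [452.6 -94.5  63.9] F [-1.  -0.3 -0. ] Tz [ 0.06  0.03 -0.03]
t 11.32 pos mm [437.7 -81.7  63.6] F [ 3.1 -1.4  1.5] Tz [-0.1  -0.52 -0.03]
t 11.57 pos mm [430.2 -70.1  63.3] F [ 3.4 -1.6  1.7] Tz [-0.27 -0.65 -0.02]
scene [(array([211. , 155.7]), 0.53)]
top []
```

```bash
python3 -m handwheel '[[0.1,0.2,0,0,0,0],[0.1,0.2,0,0,0,0]]' >/dev/null; python3 w.py
python3 -m handwheel '[[0.06,0.15,0,0,0,0],[0.06,0.15,0,0,0,0]]' >/dev/null; python3 w.py
python3 -m handwheel '[[0.03,0.1,0,0,0,0],[0.03,0.1,0,0,0,0]]' >/dev/null; python3 w.py
```

```text
t 11.93 pos mm [427.2 -62.   63. ] F [ 2.9 -2.2  2.6] Tz [-0.43 -0.56 -0.08]
t 12.1 pos mm [425.6 -55.2  63. ] F [ 2.  -2.6  3.7] Tz [-0.64 -0.41 -0.01]
t 12.27 pos mm [425.  -51.1  63. ] F [ 2.3 -3.4  3.2] Tz [-0.68 -0.34  0.01]
```

```bash
python3 -m handwheel '[[0.01,0.09,0,0,0,0],[0.01,0.09,0,0,0,0]]' >/dev/null; python3 w.py
python3 -m handwheel '[[0,0.08,0,0,0,0],[0,0.08,0,0,0,0]]' >/dev/null; python3 w.py
python3 -m handwheel '[[-0.01,0.07,0,0,0,0],[-0.01,0.07,0,0,0,0]]' >/dev/null; python3 w.py
```

```text
t 12.43 pos mm [424.9 -47.7  62.9] F [ 0.4 -3.4  3.4] Tz [-0.77  0.02  0.04]
t 12.6 pos mm [425.1 -44.6  62.8] F [-1.5 -4.7  4.5] Tz [-0.98  0.5   0.01]
t 12.77 pos mm [425.5 -42.   62.7] F [-3.3 -3.8  4.4] Tz [-0.99  0.84 -0.01]
```

Run:
```python
from h import *
c=get_image("scene"); i=c["image"][130:230,150:283,::-1]; cv2.imwrite("pics/s6.png",cv2.resize(i,(798,600),interpolation=cv2.INTER_CUBIC))
```

```text
(no output)
```

View pics/s6.png

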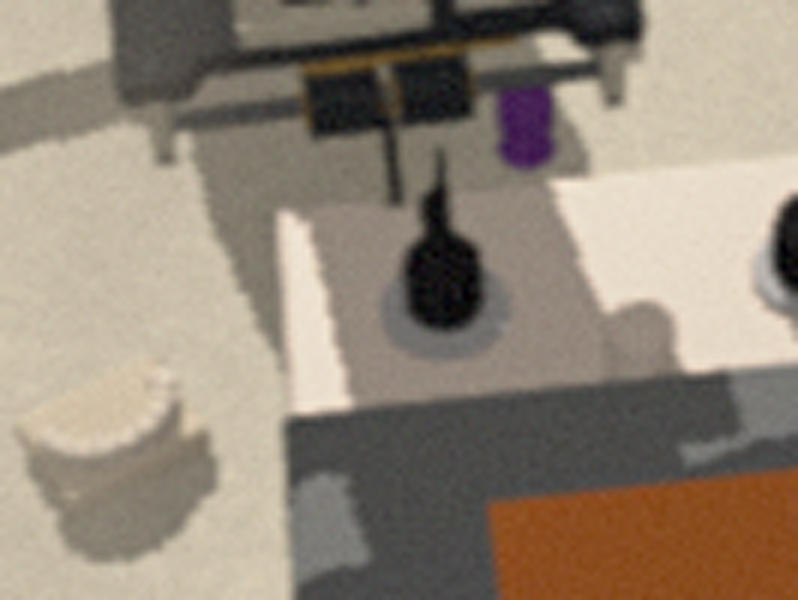

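The picture shows the arm swept round to point towards the robot, from (440,280) to (437,155). The pot at (640,335) has not moved, and there is no hard stop yet. I continue in small steps.

```bash
python3 -m handwheel '[[-0.02,0.07,0,0,0,0],[-0.02,0.07,0,0,0,0]]' >/dev/null; python3 w.py
python3 -m handwheel '[[-0.02,0.07,0,0,0,0],[-0.02,0.07,0,0,0,0]]' >/dev/null; python3 w.py
```

```text
t 12.98 pos mm [425.9 -39.7  62.6] F [-7.6 -9.3  7.4] Tz [-1.89  1.49 -0.03]
t 13.15 pos mm [426.  -38.6  62.4] F [-10.8 -16.2  10.6] Tz [-3.44  2.29 -0.03]
```

The planar force jumped from 5 to 19 N while the motion stalled, so this is the end stop. I ease off slightly and hold for about a second.

```bash
python3 -m handwheel '[[0.03,-0.1,0,0,0,0],[0,0,0,0,0,0],[0,0,0,0,0,0],[0,0,0,0,0,0],[0,0,0,0,0,0],[0,0,0,0,0,0]]' >/dev/null; python3 w.py
python3 -m handwheel '[[0,0,0,0,0,0],[0,0,0,0,0,0],[0,0,0,0,0,0],[0,0,0,0,0,0],[0,0,0,0,0,0]]' >/dev/null; python3 w.py
```

```text
t 13.65 pos mm [425.9 -39.6  62.5] F [-7.1 -8.9  7.7] Tz [-1.8   1.42  0.  ]
t 14.07 pos mm [425.9 -39.6  62.5] F [-6.4 -9.2  6.6] Tz [-1.83  1.45 -0.06]
```

```bash
python3 -m handwheel '[[0.05,-0.25,0,0,0,0],[0,-0.3,0,0,0,0],[-0.06,-0.3,0,0,0,0],[-0.15,-0.35,0,0,0,0],[-0.15,-0.35,0,0,0,0],[-0.3,-0.35,0,0,0,0],[-0.4,-0.3,0,0,0,0],[-0.4,-0.3,0,0,0,0]]' >/dev/null; python3 w.py
python3 -m handwheel '[[-0.4,-0.3,0,0,0,0],[-0.4,-0.3,0,0,0,0],[-0.4,-0.3,0,0,0,0],[-0.2,-0.2,0,0,0,0],[0,0,0,0,0,0]]' >/dev/null; python3 w.py
```

```text
t 14.73 pos mm [448.7 -93.3  63. ] F [-0.5 -0.4  0.7] Tz [ 0.01 -0.04 -0.01]
t 15.15 pos mm [ 472.8 -120.1   63. ] F [-0.4 -0.1 -1.3] Tz [ 0.   -0.02  0.03]
```

```bash
python3 -m handwheel '[[0,0,-1,0,0,0],[0,0,-1,0,0,0],[0,0,-1,0,0,0],[0,0,-1,0,0,0],[0,0,-1,0,0,0],[0,0,-1,0,0,0],[0,0,-1,0,0,0],[0,0,0,0,0,0]]' >/dev/null
python3 -m handwheel '[[1,-1,0,0,0,0],[1,-1,0,0,0,0],[1,-1,0,0,0,0],[1,-1,0,0,0,0],[1,-1,0,0,0,0],[0,-1,0,0,0,0],[0,0,0,0,0,0],[0,0,0,0,0,0]]' >/dev/null; python3 w.py
python3 - <<'E'
from h import *
a=[]
for n,(y,x) in {"scene":(130,160),"top":(100,150)}.items():
    c=get_image(n); a.append(cv2.resize(c["image"][y:y+180,x:x+200,::-1],(400,360)))
    for l in("cover_edge","lever_end","dial_mark"): print(n,l,[(np.round(np.array(p["point"])*[512,384],1),round(p["score"],2)) for p in place_of(l,n)[:1]])
cv2.imwrite("pics/f.png",np.hstack(a))
E
```

```text
t 16.48 pos mm [ 352.5 -220.5  202.7] F [ 0.3 -0.3  0.5] Tz [ 0.07  0.04 -0.  ]
scene cover_edge [(array([263.6, 189.7]), 0.87)]
scene lever_end [(array([197.3, 163.6]), 0.57)]
scene dial_mark [(array([293.5, 163.5]), 0.48)]
top cover_edge [(array([241.5, 183.6]), 0.55)]
top lever_end [(array([290.3, 253.7]), 0.78)]
top dial_mark [(array([187.5, 209.2]), 0.82)]
```

View pics/f.png

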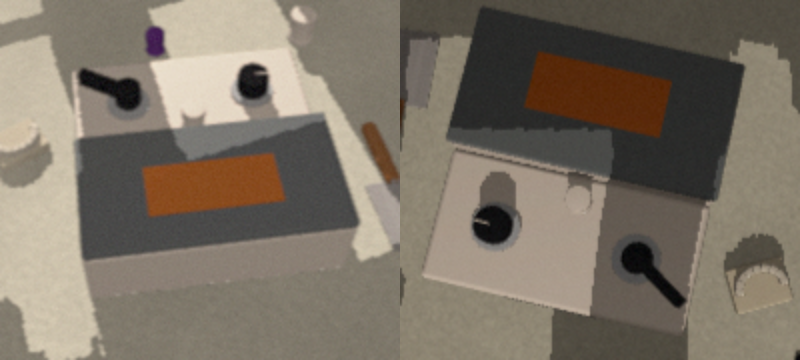

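The cover stays down, the starter arm is back at rest, and the dial mark, pot and cast have not moved. One last check of the cover angle before signing off.

Run:
```python
from h import *
C={n:get_image(n) for n in("scene","top")}
print(tri([ray(C["scene"],(263.6,189.7),False),ray(C["top"],(241.5,183.6),False)]))
# plate corners in top (from crop): width/depth at z=.099
q=[onz(C["top"],(150+(u-400)/2,100+v/2),.099,False) for u,v in((447,140),(715,199),(743,64),(481,9))]
print([round(float(np.linalg.norm(q[i]-q[(i+1)%4])),4) for i in range(4)],(q[0]+q[1])/2)
```

```text
[0.56413944 0.02224802 0.10616895]
[0.2753, 0.1425, 0.2756, 0.1412] [0.56099981 0.01933675 0.099     ]
```

```bash
python3 -c "from cell import *; print(sign_off())"
```

```text
the job is handed in; nothing more can be done
None
```

I pressed the cover shut until the catch held it, then turned the starter to its end stop, held it there for about a second (force peaking near 19 N as I found the stop) and let it spring back; the dial, pot and cast look unmoved in the final pictures, and the job is handed in.

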